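# Tip the front row of beads from the bead tray

## Task

On the jeweller's bench, lift the hinged bead tray by the round bar at its back so that only the front row, the two beads behind the low lip, rolls off into the steel bowl standing in front of it. The row behind must stay in its groove; then lower the tray back down level onto its stand and let go.

Things in the scene. Friction and masses are not known exactly. Their poses are not given: they have to be found in the camera images.
- handle (a point): Centre of the tray's round brass bar at its back: level, 12 mm thick, 70 mm free between two posts, 124 mm above the bench when the tray is level. The frame turns with the tray: y along the bar, z up when level, -x from the bar towards the pouring edge and bowl. The board's upper face lies 40 mm, its side walls' tops 24 mm, below the bar's axis.
- tray (a joint): Tilt of the tray (pale ribbed wooden board, 62 mm wide, on a fixed dark stand) in rad: 0 level, stop at 1.45. Axis parallel to the bar, through (-120, 0, -46) mm in the handle's frame; lifting swings the bar up and towards the bowl. Free hinge, tray about 0.35 kg, falls back by itself. The front row rolls off from about 0.53, the row behind spills from about 1.1: 0.7 to 0.87 is right.
- bowl_in (a point): Centre of the inner floor of the loose steel bowl, 104 mm across the rim and 42 mm high, that stands under the tray's pouring edge, in the right place already. (A similar empty bowl stands elsewhere on the bench, and a wooden tote with a wooden bar handle: neither is needed.)
- bead_front_a_center (a point): centre of one front-row bead, in the groove nearest the bowl, behind a lip 1.5 mm high; a plain round stone bead, 22 mm in diameter, 15 g; all four beads look alike. It rolls, so its axes mean nothing.
- bead_front_b_center (a point): centre of the other front-row bead; a plain round stone bead, 22 mm in diameter, 15 g; all four beads look alike. It rolls, so its axes mean nothing.
- bead_rear_a_center (a point): centre of one bead of the row behind, held by a 6 mm rib, 25 mm further from the bowl; a plain round stone bead, 22 mm in diameter, 15 g; all four beads look alike. It rolls, so its axes mean nothing.
- bead_rear_b_center (a point): centre of the other bead of the row behind; a plain round stone bead, 22 mm in diameter, 15 g; all four beads look alike. It rolls, so its axes mean nothing.
Not all that is in view belongs to the job. Leave any green or orange look-alike of the part that bears bead_front_b_center alone. What is shaped like the part that bears bowl_in but red is not meant.

How it is judged:
On the way, in this order (a step that is already met when the one before it is completed fails the run):
1. the tray is tipped by more than 20 degrees (value of joint tray above 0.35 rad), for 0.05 s.
2. both front-row beads lie in the bowl (horizontal distance between each of bead_front_a_center, bead_front_b_center and bowl_in below 0.047 m and z of bead_front_a_center in the frame of bowl_in between -0.002 and 0.04 m and z of bead_front_b_center in the frame of bowl_in between -0.002 and 0.04 m), for 0.2 s.
At the end, for the whole second after the job is handed in: Both front-row beads lie in the bowl (centres within 47 mm of its middle and below the rim), the bowl stands upright within 10 degrees, both beads of the row behind are within 20 mm of where they began, and the tray is back level within 3.4 degrees (all of step 2 and distance of each of bead_rear_a_center, bead_rear_b_center from where it was at the start of the episode below 0.02 m and value of joint tray below 0.06 rad and angle between bowl_in's own z axis and vertical below 0.17 rad); the robot touches nothing.
It also fails if it takes over 43 s, if anything falls off the work surface, if the arm or the gripper's body presses on something with over 40 N, if the wrist force passes 120 N, or if a joint passes its speed limit or range.

## Robot

A 6-joint arm with a two-finger parallel gripper is mounted at the origin on the work surface. World frame = base frame: x ahead of the robot, y to its left, z up, the work surface at z = 0. Lengths are in m, angles in rad, forces in N, time in s.
With the tool pointing down it reaches from about 0.3 to 0.775 m from the base axis. Payload 14.6 kg.
Tool frame: the origin (TCP) lies between the finger pads; the fingertips stand 25 mm ahead of it and the grasp point (between the pads) lies 6 mm ahead of it; z points along the fingers, y is the line along which they close (so a half turn about z gives the same grasp; the last joint's range is limited). The gripper opens to 94 mm and grips with 3 to 60 N. Pads are 16 mm wide; open, the fingers measure 119 mm over their backs; the gripper's body (75 mm by 177 mm) begins 78 mm behind the grasp point.
Start: joints at [1.046, 0.3, 1.521, -0, 1.321, -0.067], TCP at [0.243, 0.493, 0.21] pointing down, gripper open.
Joint ranges: [-3.03, 3.03], [-0.79, 2.21], [0.23, 2.52], [-1.04, 4.18], [0, 3.07], [-2.55, 2.55]. Speed limits (rad/s): [2.22, 2.22, 2.57, 3.14, 3.14, 3.14].

## Interface

Orientations are given as [roll, pitch, yaw] about the fixed x, y, z axes, in that order (R = Rz(yaw) Ry(pitch) Rx(roll)).
In Python, from plant import * gives the robot as it stands.
- The arm moves only by the tool arm_command, never from a script. Its argument "rows" is a list of rows, each a list of 3 entries, a list of its own where there are three numbers: the turn, a rotation vector about the world's x, y, z in units of 5 degrees (1.0 is 5 degrees), then the shift along the world's x, y, z in mm, then the closure, from 0 (fully open) to 1 (shut). A call has 1 to 12 rows; each row shifts and turns the commanded pose from where the row before left it; what a row does not reach is not made up. A row lasts 1/10 s, in which the tool goes at most 50 mm and 8.59 degrees, less where a joint would pass 70% of its speed; a pose out of reach is approached as far as the arm can. A call is refused whole if a number of a shift passes 50 or a number of a turn 1, either way. A call with a gripper value outside its range is refused whole. The fingers move at their own pace and stop on an object; "squeeze" is the grip in N (left out, the last holds). Time passes only in rows, so rows that do not move let the fingers close. It gives the time, the measured TCP pose, the force, the opening and the grip force at its end, in the units of the state.
- observe(): the state, without advancing time (a new reading comes with each control period).
- snapshot(name): name is "scene" or "top" or "wrist"; returns a dict with "pixels" (480x640x3 uint8, red, green, blue), "range_z" (480x640 float32, m along the optical axis (not along the pixel's ray), 0 where there is no reading), "fx", "fy", "cx", "cy" (pixels), "D" ([k1, k2, p1, p2, k3] as OpenCV has them; the pictures are not rectified), "xyz" and "orientation" of the camera in the world; the wrist camera has in their place "hand_eye" (4x4, takes a point from camera to tool coordinates, whose origin is the TCP and whose axes are the flange's). Camera axes: x right, y down, z forward; pixel columns grow to the right and rows downward; lengths in m; the calibration is good to about 2 mm. A picture is of the moment at which its call begins: read the wrist's pose just before it.
- finish_job(): hands the job in; it is judged then, once.
The state is a dict: "t": time; "joints": joint angles; "joint_vel": joint speeds; "tau": joint torques, N m; "eef_pos": TCP position; "tool_rot": TCP orientation; "contact_force": force on the tool from outside, world axes, zero at the start; "ft_torque": the same for the moment, N m; "opening": finger opening in m; "finger_force": force on a finger pad.
Only numpy, scipy, OpenCV 4.12 (cv2) and the standard library are available. Lean on these libraries where they do the work, as an engineer would, in place of code of your own. Each camera call takes 0.05 s, during which the arm holds its last target. There are 200 camera calls.

## Working session

There is one attempt and no reset: what is moved stays moved. The work goes in short steps, Python scripts to look and compute and a tool call to move; the robot and the scene stay as the last step left them, time stands still between calls to the robot, and variables do not carry over. Pictures are saved under pics/ and viewed, at most 10 in all, crops included, and the job is handed in when it is done.

Besides the shell and the picture viewer there is one more tool, called after ">>>" as name(argument=value, ...) on one line, values as JSON. arm_command: Moves the arm, as the interface text tells. Its arguments: {"type":"object","properties":{"rows":{"type":"array"},"squeeze":{"type":"number"}},"required":["rows"]}

```bash
mkdir -p pics
cat > h.py <<'E'
from plant import *
import numpy as np, cv2, pickle
from scipy.spatial.transform import Rotation as R
def cam(s,st=None):
    if 'hand_eye' in s:
        T=np.eye(4);T[:3,:3]=R.from_euler('xyz',st['tool_rot']).as_matrix();T[:3,3]=st['eef_pos']
        return T@np.array(s['hand_eye'])
    T=np.eye(4);o=np.array(s['orientation'])
    T[:3,:3]=o if o.shape==(3,3) else R.from_euler('xyz',o).as_matrix();T[:3,3]=s['xyz'];return T
def rays(s,uv):
    K=np.array([[s['fx'],0,s['cx']],[0,s['fy'],s['cy']],[0,0,1]])
    p=cv2.undistortPoints(np.array(uv,float).reshape(-1,1,2),K,np.array(s['D'],float)).reshape(-1,2)
    return np.c_[p,np.ones(len(p))]
def plane(s,T,uv,z):
    d=rays(s,uv)@T[:3,:3].T; return T[:3,3]+d*((z-T[2,3])/d[:,2])[:,None]
def depth(s,T,uv):
    uv=np.array(uv,int).reshape(-1,2); d=rays(s,uv)*s['range_z'][uv[:,1],uv[:,0]][:,None]
    return d@T[:3,:3].T+T[:3,3]
def save(n,im): cv2.imwrite('pics/'+n,im[:,:,::-1])
E
python3 - <<'E'
from h import *
print(observe())
for n in('scene','top'):
    s=snapshot(n);save(n+'.png',s['pixels']);pickle.dump(s,open(n+'.pkl','wb'));print(n,s['xyz'],s['orientation'],s['fx'],s['D'])
E
```

```text
{'t': 0.0, 'joints': array([ 1.04637125e+00,  3.00451002e-01,  1.52156119e+00, -6.01335943e-05,
        1.32072624e+00, -6.65837893e-02]), 'joint_vel': array([ 1.56324515e-03, -1.87015617e-04,  1.19138197e-03, -2.00680071e-03,
       -7.08535768e-04, -2.19218551e-05]), 'tau': array([-1.37037121e-03, -5.31809485e+01, -3.52743173e+01,  7.07437587e-02,
        2.44183384e-02, -1.60542487e-05]), 'eef_pos': array([0.24298618, 0.49312684, 0.20900578]), 'tool_rot': array([-3.14044554e+00, -1.81168658e-05,  2.68376627e+00]), 'contact_force': array([ 0.57340241, -0.69198541,  0.95996127]), 'ft_torque': array([-0.03890286, -0.03562308, -0.02161244]), 'finger_force': 0.0, 'opening': 0.09365352981307623}
scene [ 1.04405989 -0.20198138  0.55772676] [-2.32042846  0.00349655  1.09797198] 470.39381609142873 [0.01917196 0.         0.         0.         0.        ]
top [0.51032845 0.05128627 0.75091808] [-2.97683458 -0.04521279 -1.54608007] 575.6985483802057 [-0.16704316  0.          0.          0.          0.        ]
```

View pics/scene.png

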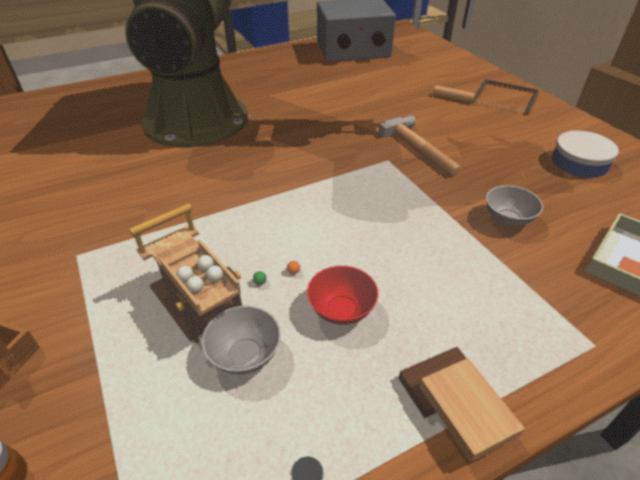

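View pics/top.png

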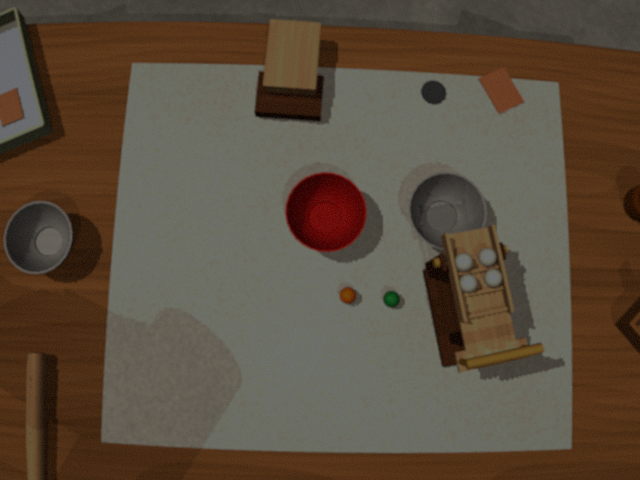

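The scene picture shows the tray at about (195,270), with its bar from (133,230) to (192,210) and the grey bowl at (242,342). In the top picture the bar runs from (467,362) to (543,350), the beads are near (463..494, 257..284) and the bowl is at (448,210).

Possible mix-ups (top-picture pixels):
- **Bar:** brass bar (505,356) or the tote's bar at the right edge (635,320). I choose (505,356), because it is on the pale ribbed tray.
- **Bowl:** grey (448,210), red (326,212) or grey, far off (40,238). I choose (448,210), under the pouring edge.
- **Beads:** the green (391,299) and orange (347,296) beads are look-alikes, so I leave them alone.

Run:
```python
from h import *
for n,(x0,y0,x1,y1) in(('top',(440,330,560,380)),('scene',(120,195,205,250))):
    s=pickle.load(open(n+'.pkl','rb'));T=cam(s);im=s['pixels']
    hsv=cv2.cvtColor(im,cv2.COLOR_RGB2HSV)
    m=cv2.inRange(hsv,(14,150,80),(30,255,255));mm=np.zeros_like(m);mm[y0:y1,x0:x1]=m[y0:y1,x0:x1]
    k,l,st,c=cv2.connectedComponentsWithStats(mm);i=1+np.argmax(st[1:,4])
    ys,xs=np.where(l==i);p=np.c_[xs,ys].astype(float);mu=p.mean(0);u,_,v=np.linalg.svd(p-mu,full_matrices=False)
    t=(p-mu)@v[0];e=np.array([mu+v[0]*t.min(),mu+v[0]*t.max()]);mid=e.mean(0)
    print(n,st[i],e.round(1),mu);P=plane(s,T,np.r_[e,[mid]],.124);print(P.round(4),np.degrees(np.arctan2(*(P[1]-P[0])[1::-1])))
    print('depth',depth(s,T,[mid.astype(int)]).round(4), np.linalg.norm(P[1]-P[0]))
    if n=='top':
        B=plane(s,T,[[463,262],[488,257],[469,284],[494,278]],.095);print(B.round(4))
        print('bowl',plane(s,T,[[448,210]],.042))
        a=im[180:390,400:570]
    else: b=im[180:380,110:290]
a=cv2.resize(a,(400,494));b=cv2.resize(b,(400,444));o=np.zeros((494,800,3),np.uint8);o[:,:400]=a;o[:444,400:]=b
save('crop.png',np.clip(o*1.4,0,255).astype(np.uint8))
```

```text
top [467 344  76  24 692] [[541.9 347.4]
 [466.9 363.5]] [504.11705202 355.53323699]
[[ 0.4977 -0.2159  0.124 ]
 [ 0.4799 -0.1285  0.124 ]
 [ 0.4888 -0.1715  0.124 ]] 101.52691232554749
depth [[ 0.4896 -0.1683  0.1317]] 0.08919099272085669
[[ 0.5959 -0.1326  0.095 ]
 [ 0.6026 -0.1631  0.095 ]
 [ 0.5702 -0.1396  0.095 ]
 [ 0.5779 -0.17    0.095 ]]
bowl [[ 0.66937362 -0.12859831  0.042     ]]
scene [130 202  63  32 403] [[190.9 204.3]
 [130.1 230.3]] [161.51364764 216.89330025]
[[ 0.4748 -0.1231  0.124 ]
 [ 0.4926 -0.2135  0.124 ]
 [ 0.484  -0.1697  0.124 ]] -78.81101564684664
depth [[ 0.492  -0.1707  0.131 ]] 0.0921458504509707
```

View pics/crop.png

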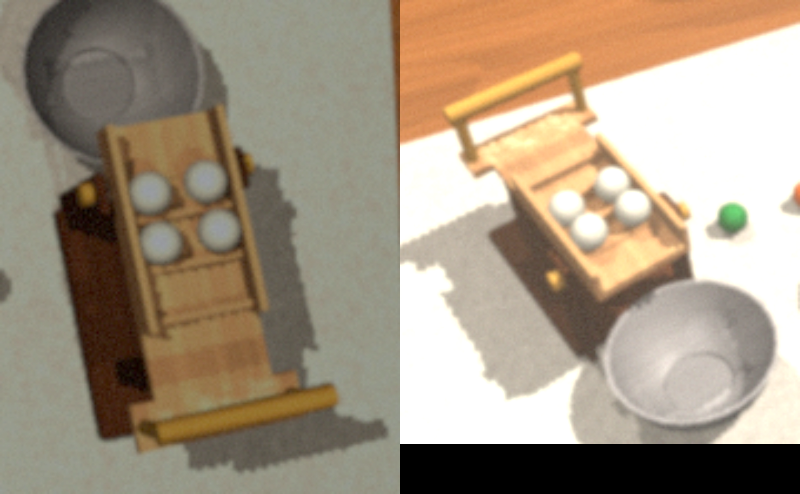

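The crop confirms the choice: the brass bar is on two posts behind the ribbed board, four white beads sit in two rows, and the grey bowl is under the pouring edge. The bar centre is about (0.487, -0.171), and the pour direction is about 11° from +x. I'll move above the bar with the closing line along the pour direction (yaw about 101°).

>>> arm_command(rows=[[[0, 0, -0.58], [13.5, -37, 0], 0], [[0, 0, -0.58], [13.5, -37, 0], 0], [[0, 0, -0.58], [13.5, -37, 0], 0], [[0, 0, -0.58], [13.5, -37, 0], 0], [[0, 0, -0.58], [13.5, -37, 0], 0], [[0, 0, -0.58], [13.5, -37, 0], 0], [[0, 0, -0.58], [13.5, -37, 0], 0], [[0, 0, -0.58], [13.5, -37, 0], 0], [[0, 0, -0.58], [13.5, -37, 0], 0], [[0, 0, -0.58], [13.5, -37, 0], 0], [[0, 0, -0.58], [13.5, -37, 0], 0], [[0, 0, -0.58], [13.5, -37, 0], 0]], squeeze=12)

```text
t: 1.3
eef_pos: [0.4052, 0.0477, 0.2095]
tool_rot: [3.142, 0.0, 2.074]
contact_force: [0.5, 0.5, -0.6]
opening: 0.094
finger_force: 0.0
```

>>> arm_command(rows=[[[0, 0, -0.58], [13.5, -37, 0], 0.3], [[0, 0, -0.58], [13.5, -37, 0], 0.3], [[0, 0, -0.58], [13.5, -37, 0], 0.3], [[0, 0, -0.58], [13.5, -37, 0], 0.3], [[0, 0, -0.58], [13.5, -37, 0], 0.3], [[0, 0, -0.58], [13.5, -37, 0], 0.3], [[0, 0, 0], [0, 0, 0], 0.3], [[0, 0, 0], [0, 0, 0], 0.3], [[0, 0, 0], [0, 0, 0], 0.3]])

```text
t: 2.2
eef_pos: [0.4858, -0.1718, 0.2094]
tool_rot: [-3.141, -0.0, 1.774]
contact_force: [0.4, 0.3, -0.4]
opening: 0.0661
finger_force: 0.0
```

Run:
```python
from h import *
st=observe();s=snapshot('wrist');T=cam(s,st);pickle.dump((s,st),open('w1.pkl','wb'));save('w1.png',s['pixels'])
print(st['eef_pos'],st['tool_rot'],st['joints'].round(2),st['opening'],T[:3,3])
```

```text
[ 0.48580414 -0.17183144  0.2094111 ] [-3.14122955e+00 -3.94448524e-04  1.77379138e+00] [-0.41  0.22  1.62  0.    1.3  -0.61] 0.06607379414755389 [ 0.47063978 -0.09591248  0.38495635]
```

View pics/w1.png

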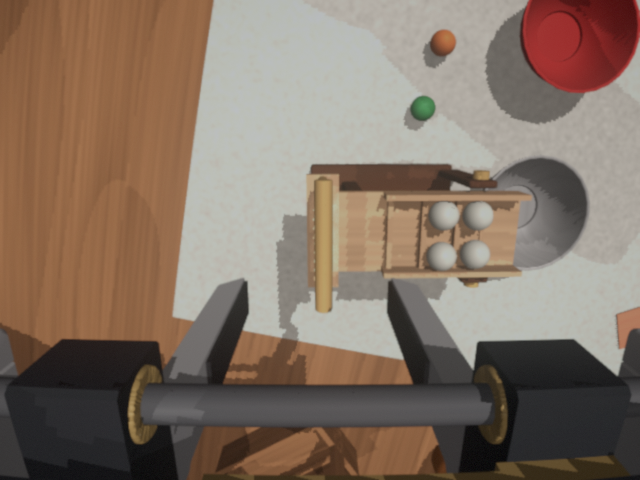

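The wrist picture shows the bar from (323,178) to (324,313), parallel to the image columns and so square to the closing line. The beads are at (442..479, 215..257), with the bowl on the right at (530,213).

Run:
```python
from h import *
s,st=pickle.load(open('w1.pkl','rb'));T=cam(s,st)
hsv=cv2.cvtColor(s['pixels'],cv2.COLOR_RGB2HSV);m=cv2.inRange(hsv,(14,150,80),(30,255,255))
mm=np.zeros_like(m);mm[165:330,305:340]=m[165:330,305:340]
k,l,q,c=cv2.connectedComponentsWithStats(mm);i=1+np.argmax(q[1:,4]);ys,xs=np.where(l==i);print(q[i])
f=np.polyfit(ys,xs,1);e=[[np.polyval(f,y),y] for y in(ys.min(),ys.max())]
P=plane(s,T,e,.124);C=P.mean(0);print(e,P.round(4),C.round(4),'len',np.linalg.norm(P[1]-P[0]))
print('axis deg',np.degrees(np.arctan2(*(P[0]-P[1])[1::-1])),'tool yaw',np.degrees(st['tool_rot'][2]))
print('top z',depth(s,T,[[323,y] for y in(200,240,280)]).round(4))
print('shift mm',((C-st['eef_pos'])*1000).round(1))
B=plane(s,T,[[443,215],[479,215],[442,257],[476,255]],.095);print(B.round(4));np.save('beads0.npy',B)
```

```text
Traceback (most recent call last):
ValueError: attempt to get argmax of an empty sequence
```

Run:
```python
from h import *
s,st=pickle.load(open('w1.pkl','rb'));T=cam(s,st)
hsv=cv2.cvtColor(s['pixels'],cv2.COLOR_RGB2HSV);print(hsv[240,305:345:4].tolist())
m=cv2.inRange(hsv,(12,125,80),(30,255,255))
mm=np.zeros_like(m);mm[165:330,310:337]=m[165:330,310:337]
k,l,q,c=cv2.connectedComponentsWithStats(mm);i=1+np.argmax(q[1:,4]);ys,xs=np.where(l==i);print(q[i])
f=np.polyfit(ys,xs,1);e=[[np.polyval(f,y),y] for y in(178,313)]
P=plane(s,T,e,.124);C=P.mean(0);print(e,P.round(4),C.round(4),'len',np.linalg.norm(P[1]-P[0]))
print('axis deg',np.degrees(np.arctan2(*(P[0]-P[1])[1::-1])),'tool yaw',np.degrees(st['tool_rot'][2]))
print('top z',depth(s,T,[[323,y] for y in(200,240,280)]).round(4))
print('shift mm',((C-st['eef_pos'])*1000).round(1))
B=plane(s,T,[[443,215],[479,215],[442,257],[476,255]],.095);print(B.round(4));np.save('beads0.npy',B)
```

```text
[[18, 24, 136], [14, 95, 143], [14, 98, 143], [18, 119, 154], [19, 118, 182], [20, 115, 184], [18, 120, 172], [23, 51, 179], [23, 55, 187], [18, 79, 185]]Traceback (most recent call last):
  File "<stdin>", line 6, in <module>
    return _wrapfunc(a, 'argmax', axis=axis, out=out, **kwds)
    return bound(*args, **kwds)
ValueError: attempt to get argmax of an empty sequence
```

Run:
```python
from h import *
s,st=pickle.load(open('w1.pkl','rb'));T=cam(s,st)
hsv=cv2.cvtColor(s['pixels'],cv2.COLOR_RGB2HSV)
m=cv2.inRange(hsv,(12,106,80),(30,255,255))
mm=np.zeros_like(m);mm[165:330,310:337]=m[165:330,310:337]
k,l,q,c=cv2.connectedComponentsWithStats(mm);i=1+np.argmax(q[1:,4]);ys,xs=np.where(l==i);print(q[i])
f=np.polyfit(ys,xs,1);e=[[np.polyval(f,y),y] for y in(178,313)]
P=plane(s,T,e,.124);C=P.mean(0);print(e,P.round(4),C.round(4),'len',np.linalg.norm(P[1]-P[0]))
print('axis deg',np.degrees(np.arctan2(*(P[0]-P[1])[1::-1])),'tool yaw',np.degrees(st['tool_rot'][2]))
print('top z',depth(s,T,[[323,y] for y in(200,240,280)]).round(4))
print('shift mm',((C-st['eef_pos'])*1000).round(1))
B=plane(s,T,[[443,215],[479,215],[442,257],[476,255]],.095);print(B.round(4));np.save('beads0.npy',B)
```

```text
[ 314  177   18  135 2178]
[[np.float64(323.0139928196545), 178], [np.float64(323.1229445844883), 313]] [[ 0.4802 -0.1244  0.124 ]
 [ 0.4995 -0.216   0.124 ]] [ 0.4899 -0.1702  0.124 ] len 0.09359708010722984
axis deg 101.88346941728284 tool yaw 101.630759864283
top z [[ 0.4828 -0.1374  0.1296]
 [ 0.4882 -0.1629  0.1297]
 [ 0.4938 -0.1898  0.1301]]
shift mm [  4.1   1.6 -85.4]
[[ 0.5724 -0.1359  0.095 ]
 [ 0.5987 -0.1304  0.095 ]
 [ 0.5806 -0.167   0.095 ]
 [ 0.6057 -0.1603  0.095 ]]
```

>>> arm_command(rows=[[[0, 0, 0], [1, 0.4, -16], 0.4], [[0, 0, 0], [1, 0.4, -16], 0.4], [[0, 0, 0], [1, 0.4, -16], 0.4], [[0, 0, 0], [1, 0.4, -16], 0.4], [[0, 0, 0], [0, 0, -8], 0.4], [[0, 0, 0], [0, 0, -7.5], 0.4], [[0, 0, 0], [0, 0, 0], 0.4], [[0, 0, 0], [0, 0, 0], 1], [[0, 0, 0], [0, 0, 0], 1], [[0, 0, 0], [0, 0, 0], 1], [[0, 0, 0], [0, 0, 0], 1], [[0, 0, 0], [0, 0, 0], 1]], squeeze=12)

```text
t: 3.45
eef_pos: [0.4901, -0.1711, 0.1302]
tool_rot: [3.141, 0.0, 1.773]
contact_force: [-0.0, -0.3, -0.1]
opening: 0.0196
finger_force: 0.0
```

>>> arm_command(rows=[[[0, 0, 0], [0, 0, 0], 1], [[0, 0, 0], [0, 0, 0], 1], [[0, 0, 0], [0, 0, 0], 1]])

```text
t: 3.75
eef_pos: [0.4896, -0.1711, 0.13]
tool_rot: [-3.14, -0.0, 1.773]
contact_force: [-5.2, -2.6, 1.8]
opening: 0.0102
finger_force: 11.8
```

Run:
```python
import numpy as np
# bar travel per step, in pour direction d (11.8 deg) ; pivot 120 ahead, 46 below bar
d=np.array([np.cos(np.radians(11.8)),np.sin(np.radians(11.8))])
th=np.arange(0,0.79,0.06);a=np.arctan2(46,120);r=np.hypot(46,120)
f=120-r*np.cos(a+th);z=r*np.sin(a+th)-46
P=np.c_[f[:,None]*d,z];print(np.c_[th[1:],np.diff(P,axis=0).round(1),P[1:].round(1)])
print('axis per 0.06 in 5deg units',np.array([-d[1],d[0]])*0.06/np.radians(5))
```

```text
[[6.00e-02 2.90e+00 6.00e-01 7.10e+00 2.90e+00 6.00e-01 7.10e+00]
 [1.20e-01 3.30e+00 7.00e-01 6.90e+00 6.20e+00 1.30e+00 1.40e+01]
 [1.80e-01 3.70e+00 8.00e-01 6.70e+00 1.00e+01 2.10e+00 2.07e+01]
 [2.40e-01 4.10e+00 9.00e-01 6.50e+00 1.41e+01 2.90e+00 2.72e+01]
 [3.00e-01 4.50e+00 9.00e-01 6.20e+00 1.86e+01 3.90e+00 3.34e+01]
 [3.60e-01 4.80e+00 1.00e+00 5.90e+00 2.34e+01 4.90e+00 3.93e+01]
 [4.20e-01 5.20e+00 1.10e+00 5.60e+00 2.86e+01 6.00e+00 4.49e+01]
 [4.80e-01 5.50e+00 1.10e+00 5.30e+00 3.41e+01 7.10e+00 5.02e+01]
 [5.40e-01 5.80e+00 1.20e+00 4.90e+00 3.99e+01 8.30e+00 5.52e+01]
 [6.00e-01 6.10e+00 1.30e+00 4.60e+00 4.59e+01 9.60e+00 5.97e+01]
 [6.60e-01 6.30e+00 1.30e+00 4.20e+00 5.23e+01 1.09e+01 6.39e+01]
 [7.20e-01 6.60e+00 1.40e+00 3.80e+00 5.88e+01 1.23e+01 6.77e+01]
 [7.80e-01 6.80e+00 1.40e+00 3.40e+00 6.56e+01 1.37e+01 7.11e+01]]
axis per 0.06 in 5deg units [-0.14060113  0.67301964]
```

The grip is on the bar. I'll lift it along the arc slowly (0.03 rad per row), letting the round bar turn in the light grip.

>>> arm_command(rows=[[[0, 0, 0], [1.4, 0.3, 3.6], 1], [[0, 0, 0], [1.5, 0.3, 3.5], 1], [[0, 0, 0], [1.6, 0.3, 3.5], 1], [[0, 0, 0], [1.7, 0.4, 3.4], 1], [[0, 0, 0], [1.8, 0.4, 3.4], 1], [[0, 0, 0], [1.9, 0.4, 3.3], 1], [[0, 0, 0], [2.0, 0.4, 3.3], 1], [[0, 0, 0], [2.1, 0.5, 3.2], 1], [[0, 0, 0], [2.2, 0.4, 3.1], 1], [[0, 0, 0], [2.3, 0.5, 3.1], 1], [[0, 0, 0], [2.4, 0.5, 3.0], 1], [[0, 0, 0], [2.4, 0.5, 2.9], 1]])

```text
t: 4.95
eef_pos: [0.5126, -0.1663, 0.1699]
tool_rot: [-3.139, -0.0, 1.773]
contact_force: [-11.4, -0.4, 6.7]
opening: 0.0082
finger_force: 11.9
```

Run:
```python
from h import *
o=observe();print(o['eef_pos'],o['contact_force'],o['opening'],o['finger_force'])
s=snapshot('scene');save('s2.png',cv2.resize(s['pixels'][130:380,80:380],(600,500)))
```

```text
[ 0.51258997 -0.16632354  0.16985191] [-11.36980398  -0.3529998    6.68172881] 0.008211623266047853 11.874945536255836
```

View pics/s2.png

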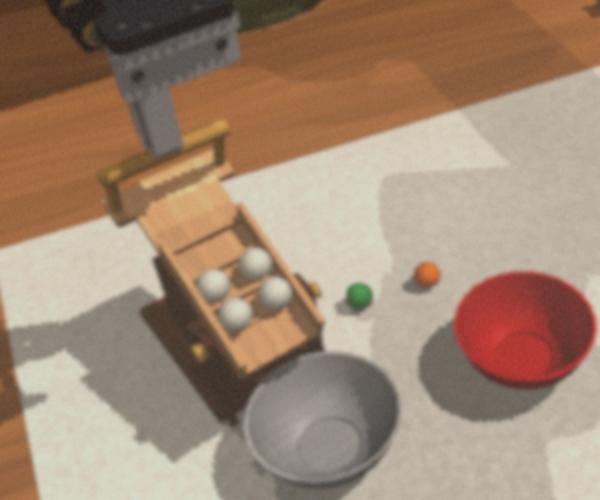

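The tray is tipping, with all four beads still in place. But the bar at crop (165,148) sits right at the fingertip end and the opening has shrunk, so I'll measure where the bar is relative to the fingers.

```bash
cat >> h.py <<'E'
PIV=np.array([.4899,-.1702,.124])+np.array([.120*np.cos(.2059),.120*np.sin(.2059),-.046])
D=np.array([np.cos(.2059),np.sin(.2059),0])
def tilt(n='scene',show=True):
    s=snapshot(n);T=cam(s);im=s['pixels'];v,u=np.mgrid[0:480,0:640];P=depth(s,T,np.c_[u.ravel(),v.ravel()])
    q=P-PIV;a=q@D;b=q@np.array([-D[1],D[0],0]);r=np.hypot(a,q[:,2])
    ok=(s['range_z'].ravel()>0)&(q[:,2]>-.03)
    hsv=cv2.cvtColor(im,cv2.COLOR_RGB2HSV);br=cv2.inRange(hsv,(14,150,60),(30,255,255)).ravel()>0
    bar=ok&br&(abs(r-.1285)<.02)&(abs(b)<.055)
    # bar front surface: angle of points about pivot
    th=np.arctan2(q[bar,2],-a[bar])-np.arctan2(.046,.120)
    w=ok&(abs(b)<.05)&(r<.15)&(hsv[...,1].ravel()<60)&(P[:,2]>.05)
    return s,bar.sum(),np.median(th),np.median(P[bar],0)
E
python3 - <<'E'
from h import *
s0=pickle.load(open('scene.pkl','rb'))
import h
sn=h.snapshot
h.snapshot=lambda n:s0
print('start',h.tilt()[1:])
h.snapshot=sn
print('now',h.tilt()[1:])
o=observe();print(o['eef_pos'])
E
```

```text
start (np.int64(355), np.float64(0.04176088568467756), array([ 0.49120398, -0.16811244,  0.12933997]))
now (np.int64(173), np.float64(0.3957415723579265), array([ 0.50983062, -0.13931828,  0.16819504]))
[ 0.51286485 -0.16627713  0.17017308]
```

No slip: the tray is at about 0.35 rad, as commanded, and the bar is still at the grasp point. I'll carry on to about 0.78.

>>> arm_command(rows=[[[0, 0, 0], [2.6, 0.5, 2.8], 1], [[0, 0, 0], [2.6, 0.6, 2.8], 1], [[0, 0, 0], [2.7, 0.5, 2.7], 1], [[0, 0, 0], [2.8, 0.6, 2.6], 1], [[0, 0, 0], [2.9, 0.6, 2.5], 1], [[0, 0, 0], [2.9, 0.6, 2.4], 1], [[0, 0, 0], [3.0, 0.6, 2.3], 1], [[0, 0, 0], [3.1, 0.7, 2.3], 1], [[0, 0, 0], [3.1, 0.6, 2.1], 1], [[0, 0, 0], [3.2, 0.7, 2.1], 1], [[0, 0, 0], [3.3, 0.7, 1.9], 1], [[0, 0, 0], [3.3, 0.7, 1.9], 1]])

```text
t: 6.25
eef_pos: [0.5488, -0.1589, 0.2003]
tool_rot: [3.141, 0.001, 1.773]
contact_force: [-13.5, 1.4, 22.1]
opening: 0.0052
finger_force: 15.3
```

Run:
```python
from h import *
o=observe();print(o['eef_pos'],o['contact_force'],o['opening'])
r=tilt();print(r[1:]);save('s3.png',cv2.resize(r[0]['pixels'][130:380,80:380],(600,500)))
```

```text
[ 0.54876104 -0.15886068  0.20026969] [-13.49448846   1.42379957  22.05047639] 0.005232360223255933
(np.int64(212), np.float64(0.7510661091027947), array([ 0.54596919, -0.13270928,  0.19659534]))
```

View pics/s3.png

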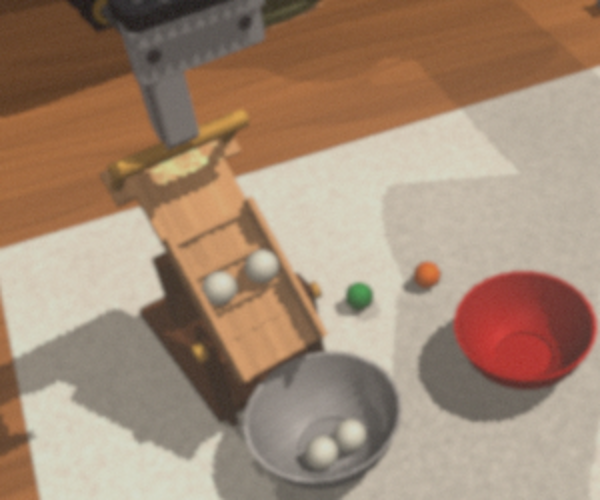

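Both front beads are in the bowl at crop (321,452) and (351,434), and the rear beads still sit in their groove at (221,288) and (262,265). The tilt is about 0.71. The opening has fallen to 5 mm and the upward force has risen, so I'll check the grip from the wrist camera before lowering.

Run:
```python
from h import *
s=snapshot('wrist');o=observe();print(o['contact_force'],o['opening'],o['eef_pos'])
save('w3.png',cv2.resize(s['pixels'][130:470,180:480],(600,600))[:600])
```

```text
[-13.37321725   2.32969075  21.73582564] 0.005415154820565355 [ 0.54909239 -0.1587757   0.20050014]
```

View pics/w3.png

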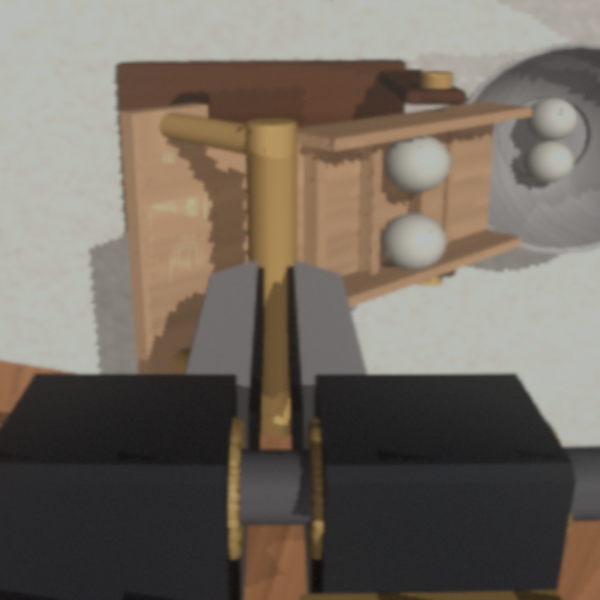

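The wrist crop shows the bar still held between the fingers, the front beads in the bowl at (552,118) and (551,160), and the rear beads in their groove. The force (-13, 0, 22) N points straight out from the hinge, so my arc is slightly too tight. I'll ease outward by 2 mm and read the force again.

>>> arm_command(rows=[[[0, 0, 0], [-0.5, -0.1, 0.9], 1], [[0, 0, 0], [-0.5, -0.1, 0.9], 1], [[0, 0, 0], [0, 0, 0], 1], [[0, 0, 0], [0, 0, 0], 1]])

```text
t: 6.75
eef_pos: [0.548, -0.1591, 0.2012]
tool_rot: [3.141, 0.001, 1.773]
contact_force: [-7.9, -0.2, 13.0]
opening: 0.0005
finger_force: 6.6
```

Run:
```python
from h import *
o=observe();print(o['eef_pos'],o['contact_force'],o['opening'],o['finger_force'])
r=tilt();s=r[0];print(r[1:]);T=cam(s);im=s['pixels']
a=cv2.resize(im[160:300,120:220],(400,560))
w=snapshot('wrist');b=cv2.resize(w['pixels'][180:320,270:370],(400,560),interpolation=cv2.INTER_CUBIC)
save('s4.png',np.hstack([a,b]))
for v in range(170,216,3):
    print(v,[tuple(depth(s,T,[[u,v]])[0].round(3)) for u in(165,170,175)])
```

```text
[ 0.54795263 -0.15911782  0.20118195] [-7.94140415 -0.17134796 12.97179736] 0.0005491347375553649 6.61879688501358
(np.int64(263), np.float64(0.7424461651950227), array([ 0.5463873 , -0.13917564,  0.195902  ]))
170 [(np.float64(0.561), np.float64(-0.154), np.float64(0.247)), (np.float64(0.56), np.float64(-0.149), np.float64(0.245)), (np.float64(0.187), np.float64(-0.098), np.float64(0.001))]
173 [(np.float64(0.56), np.float64(-0.155), np.float64(0.243)), (np.float64(0.557), np.float64(-0.149), np.float64(0.239)), (np.float64(0.199), np.float64(-0.101), np.float64(0.002))]
176 [(np.float64(0.559), np.float64(-0.156), np.float64(0.238)), (np.float64(0.558), np.float64(-0.15), np.float64(0.236)), (np.float64(0.209), np.float64(-0.104), np.float64(0.002))]
179 [(np.float64(0.56), np.float64(-0.157), np.float64(0.235)), (np.float64(0.559), np.float64(-0.151), np.float64(0.232)), (np.float64(0.217), np.float64(-0.106), np.float64(-0.0))]
182 [(np.float64(0.56), np.float64(-0.158), np.float64(0.231)), (np.float64(0.56), np.float64(-0.152), np.float64(0.229)), (np.float64(0.23), np.float64(-
[... 1349 characters left out ...]
(-0.165), np.float64(0.193)), (np.float64(0.551), np.float64(-0.159), np.float64(0.189)), (np.float64(0.517), np.float64(-0.15), np.float64(0.161))]
209 [(np.float64(0.52), np.float64(-0.163), np.float64(0.163)), (np.float64(0.521), np.float64(-0.157), np.float64(0.162)), (np.float64(0.521), np.float64(-0.151), np.float64(0.159))]
212 [(np.float64(0.522), np.float64(-0.165), np.float64(0.16)), (np.float64(0.523), np.float64(-0.158), np.float64(0.158)), (np.float64(0.526), np.float64(-0.153), np.float64(0.158))]
215 [(np.float64(0.528), np.float64(-0.166), np.float64(0.159)), (np.float64(0.525), np.float64(-0.16), np.float64(0.155)), (np.float64(0.528), np.float64(-0.154), np.float64(0.155))]
```

View pics/s4.png

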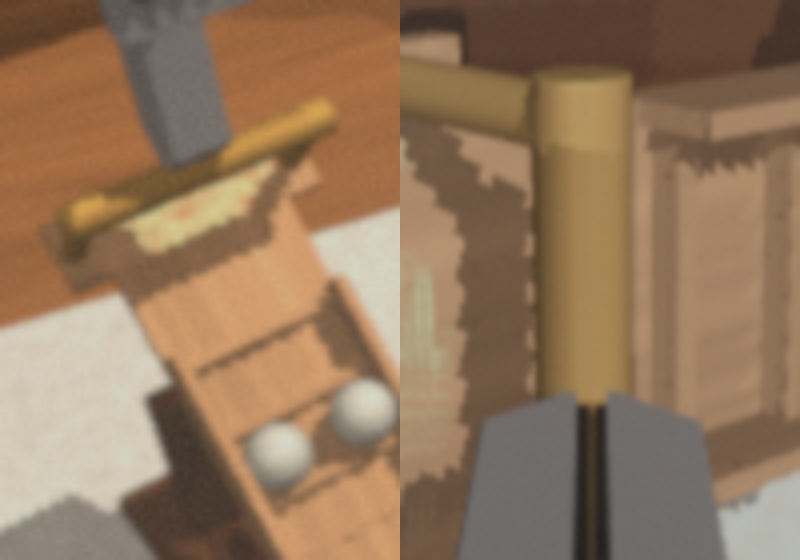

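The close-up shows the fingers nearly closed on top of the bar, with the tips at about bar-top height. The real tips are only about 5 mm ahead of the TCP, so the grip was too shallow. The bar is held by pressing and friction. I'll open the tips slowly while easing down so that they straddle the bar; at this tilt the rear finger blocks its fall.

>>> arm_command(rows=[[[0, 0, 0], [0, 0, -0.5], 0.98], [[0, 0, 0], [0, 0, -0.5], 0.96], [[0, 0, 0], [0, 0, -0.6], 0.94], [[0, 0, 0], [0, 0, -0.8], 0.92]])

```text
t: 7.25
eef_pos: [0.5478, -0.1593, 0.1991]
tool_rot: [3.141, 0.001, 1.773]
contact_force: [-13.4, -0.6, 19.8]
opening: 0.0076
finger_force: 10.2
```

>>> arm_command(rows=[[[0, 0, 0], [0, 0, -0.5], 0.9], [[0, 0, 0], [0, 0, -1], 0.88], [[0, 0, 0], [0, 0, -1.5], 0.86], [[0, 0, 0], [0, 0, -2], 0.85]])

```text
t: 7.65
eef_pos: [0.5472, -0.1595, 0.1958]
tool_rot: [-3.142, 0.002, 1.773]
contact_force: [-24.9, 0.7, 36.1]
opening: 0.0157
finger_force: 19.1
```

Run:
```python
from h import *
o=observe();print(o['eef_pos'],o['contact_force'],o['opening'],o['finger_force'],o['joints'].round(3))
r=tilt();s=r[0];print(r[1:]);im=s['pixels']
a=cv2.resize(im[160:300,120:220],(400,560))
w=snapshot('wrist');b=cv2.resize(w['pixels'][180:320,270:370],(400,560),interpolation=cv2.INTER_CUBIC)
save('s5.png',np.hstack([a,b]))
```

```text
[ 0.5472422  -0.15951122  0.19577289] [-24.92519024   0.65408443  36.07317491] 0.015667430227067815 19.078437834978104 [-0.347  0.355  1.481 -0.002  1.305 -0.548]
(np.int64(199), np.float64(0.6671836973585348), array([ 0.53758715, -0.13516578,  0.19158741]))
```

View pics/s5.png

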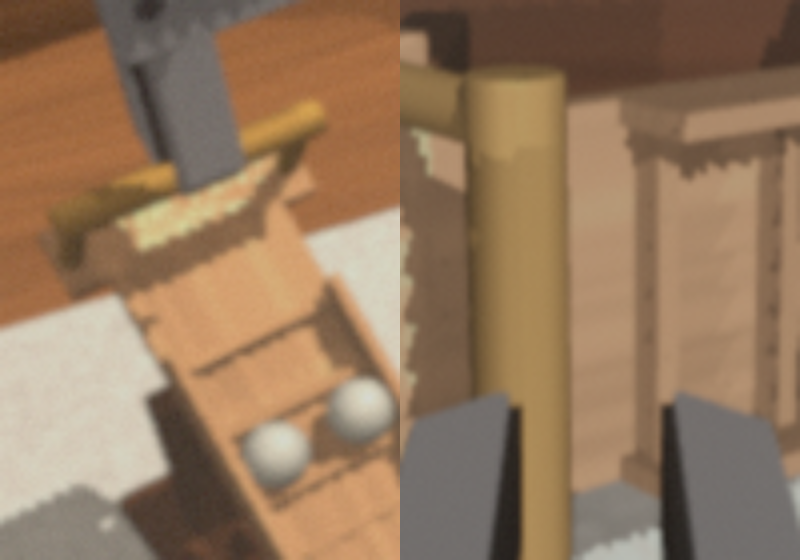

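The right half shows the rear fingertip's inner edge pressing on the bar's upper rear, with the bar inside the gap. The left half shows the rear beads in place. The tilt is about 0.62. The force is purely radial, so that edge can carry the bar down without slipping as long as I follow the arc with a steady inward press. I'll ease the press, then work out the arc.

>>> arm_command(rows=[[[0, 0, 0], [-0.5, -0.1, 0.8], 0.835], [[0, 0, 0], [-0.5, -0.1, 0.8], 0.835], [[0, 0, 0], [0, 0, 0], 0.835]])

```text
t: 8.05
eef_pos: [0.5466, -0.1595, 0.1959]
tool_rot: [3.141, 0.001, 1.773]
contact_force: [-12.5, -1.2, 17.7]
opening: 0.0155
finger_force: 9.4
```

Run:
```python
from h import *
o=observe();print(o['eef_pos'],o['contact_force'],o['opening'],o['finger_force']);print(tilt()[2]-.045)
d=np.array([np.cos(.2059),np.sin(.2059)]);R_=134.3;off=1.0-.62
th=np.arange(.62,-.04,-.03);P=np.c_[(-R_*np.cos(th+off))[:,None]*d,R_*np.sin(th+off)]
print(np.c_[th[1:],np.diff(P,axis=0)].round(2))
```

```text
[ 0.54659208 -0.15952019  0.19585569] [-12.48264482  -1.18850085  17.68374307] 0.015507055296918627 9.437062963843346
0.6189330459606147
[[ 0.59 -3.29 -0.69 -2.23]
 [ 0.56 -3.22 -0.67 -2.33]
 [ 0.53 -3.15 -0.66 -2.42]
 [ 0.5  -3.08 -0.64 -2.52]
 [ 0.47 -3.   -0.63 -2.61]
 [ 0.44 -2.92 -0.61 -2.7 ]
 [ 0.41 -2.84 -0.59 -2.79]
 [ 0.38 -2.76 -0.58 -2.88]
 [ 0.35 -2.67 -0.56 -2.96]
 [ 0.32 -2.59 -0.54 -3.04]
 [ 0.29 -2.5  -0.52 -3.12]
 [ 0.26 -2.4  -0.5  -3.2 ]
 [ 0.23 -2.31 -0.48 -3.27]
 [ 0.2  -2.21 -0.46 -3.34]
 [ 0.17 -2.11 -0.44 -3.4 ]
 [ 0.14 -2.01 -0.42 -3.47]
 [ 0.11 -1.91 -0.4  -3.53]
 [ 0.08 -1.8  -0.38 -3.58]
 [ 0.05 -1.7  -0.35 -3.64]
 [ 0.02 -1.59 -0.33 -3.69]
 [-0.01 -1.48 -0.31 -3.73]
 [-0.04 -1.37 -0.29 -3.78]]
```

>>> arm_command(rows=[[[0, 0, 0], [-3.3, -0.7, -2.3], 0.835], [[0, 0, 0], [-3.2, -0.7, -2.4], 0.835]])

```text
t: 8.3
eef_pos: [0.5398, -0.161, 0.1911]
tool_rot: [-3.141, 0.001, 1.773]
contact_force: [-16.3, -0.9, 20.0]
opening: 0.0158
finger_force: 10.7
```

>>> arm_command(rows=[[[0, 0, 0], [-3.2, -0.7, -2.3], 0.835], [[0, 0, 0], [-3.1, -0.6, -2.5], 0.835], [[0, 0, 0], [-3.0, -0.6, -2.6], 0.835]])

```text
t: 8.6
eef_pos: [0.5301, -0.163, 0.1833]
tool_rot: [-3.14, 0.001, 1.772]
contact_force: [-17.7, -2.0, 18.3]
opening: 0.0157
finger_force: 10.1
```

>>> arm_command(rows=[[[0, 0, 0], [-2.9, -0.6, -2.7], 0.835], [[0, 0, 0], [-2.8, -0.6, -2.8], 0.835], [[0, 0, 0], [-2.8, -0.6, -2.9], 0.835]])

```text
t: 8.9
eef_pos: [0.5212, -0.1649, 0.1745]
tool_rot: [-3.139, 0.001, 1.772]
contact_force: [-19.1, -2.9, 16.2]
opening: 0.0158
finger_force: 10.2
```

>>> arm_command(rows=[[[0, 0, 0], [-2.7, -0.6, -3.0], 0.835], [[0, 0, 0], [-2.6, -0.5, -3.0], 0.835]])

```text
t: 9.1
eef_pos: [0.5157, -0.1661, 0.1682]
tool_rot: [-3.138, 0.0, 1.772]
contact_force: [-18.4, -3.8, 15.2]
opening: 0.0158
finger_force: 9.8
```

Run:
```python
from h import *
print(tilt()[1:3]);o=observe();print(o['contact_force'],o['eef_pos'])
```

```text
(np.int64(171), np.float64(0.3523347148055921))
[-19.27902124  -3.65443791  13.92031158] [ 0.51520711 -0.16612095  0.16761435]
```

The tray is tracking the arc, with the tilt at about 0.31 and the press steady.

>>> arm_command(rows=[[[0, 0, 0], [-2.5, -0.5, -3.1], 0.835], [[0, 0, 0], [-2.4, -0.5, -3.2], 0.835], [[0, 0, 0], [-2.3, -0.5, -3.3], 0.835]])

```text
t: 9.45
eef_pos: [0.5082, -0.1676, 0.1582]
tool_rot: [-3.137, 0.0, 1.772]
contact_force: [-19.2, -4.0, 12.2]
opening: 0.0159
finger_force: 9.3
```

>>> arm_command(rows=[[[0, 0, 0], [-2.2, -0.5, -3.3], 0.835], [[0, 0, 0], [-2.1, -0.4, -3.4], 0.835], [[0, 0, 0], [-2.0, -0.4, -3.5], 0.835]])

```text
t: 9.75
eef_pos: [0.5018, -0.1689, 0.1476]
tool_rot: [-3.137, -0.0, 1.772]
contact_force: [-19.1, -5.6, 9.3]
opening: 0.0159
finger_force: 8.5
```

Run:
```python
from h import *
print(tilt()[1:3]);o=observe();print(o['contact_force'],o['eef_pos'],o['opening'])
```

```text
(np.int64(140), np.float64(0.1661480820064387))
[-18.09876742  -6.63779484   7.97833367] [ 0.50137692 -0.16892304  0.14692597] 0.015606335741013113
```

>>> arm_command(rows=[[[0, 0, 0], [-1.9, -0.4, -3.5], 0.835], [[0, 0, 0], [-1.8, -0.4, -3.6], 0.835], [[0, 0, 0], [-1.7, -0.4, -3.6], 0.835]])

```text
t: 10.1
eef_pos: [0.4963, -0.17, 0.1365]
tool_rot: [-3.136, -0.0, 1.772]
contact_force: [-17.3, -6.3, 5.7]
opening: 0.016
finger_force: 7.4
```

Run:
```python
from h import *
print(tilt()[1:3]);o=observe();print(o['contact_force'],o['eef_pos'],o['opening'])
```

```text
(np.int64(132), np.float64(0.07297924219600513))
[-16.8253697   -7.25350325   4.3492434 ] [ 0.49603671 -0.17002182  0.13587966] 0.01561473597450001
```

>>> arm_command(rows=[[[0, 0, 0], [-1.2, -0.3, -2.8], 0.835], [[0, 0, 0], [-0.6, -0.1, -1.4], 0.835]])

```text
t: 10.35
eef_pos: [0.4947, -0.1704, 0.1324]
tool_rot: [-3.137, -0.0, 1.772]
contact_force: [-18.1, -4.3, 14.4]
opening: 0.0157
finger_force: 11.2
```

The upward force rose, so the tray is on its stand. I'll open the gripper, raise straight up and step back.

>>> arm_command(rows=[[[0, 0, 0], [0, 0, 0.5], 0.8], [[0, 0, 0], [0, 0, 0.5], 0.7], [[0, 0, 0], [0, 0, 0], 0.55], [[0, 0, 0], [0, 0, 0], 0.55], [[0, 0, 0], [0, 0, 0], 0.55], [[0, 0, 0], [0, 0, 5], 0.55], [[0, 0, 0], [0, 0, 10], 0.55], [[0, 0, 0], [0, 0, 20], 0.55], [[0, 0, 0], [0, 0, 30], 0.55], [[0, 0, 0], [-20, 0, 20], 0.55], [[0, 0, 0], [-30, 0, 0], 0.55], [[0, 0, 0], [-30, 0, 0], 0.55]])

```text
t: 11.55
eef_pos: [0.4159, -0.1697, 0.2197]
tool_rot: [3.14, 0.001, 1.773]
contact_force: [0.4, -0.3, 0.4]
opening: 0.0422
finger_force: 0.0
```

Run:
```python
from h import *
r=tilt();print(r[1:3]);o=observe();print(o['contact_force'],o['eef_pos'],o['opening'],o['t'])
a=cv2.resize(r[0]['pixels'][190:390,120:290],(400,470))
t=snapshot('top');b=cv2.resize(t['pixels'][180:390,400:570],(400,470));save('end.png',np.hstack([a,b]))
```

```text
(np.int64(368), np.float64(0.04025394032079027))
[-0.59568714 -0.43656828  1.59273522] [ 0.41281051 -0.16946694  0.21952635] 0.04196545541370039 11.6
```

View pics/end.png

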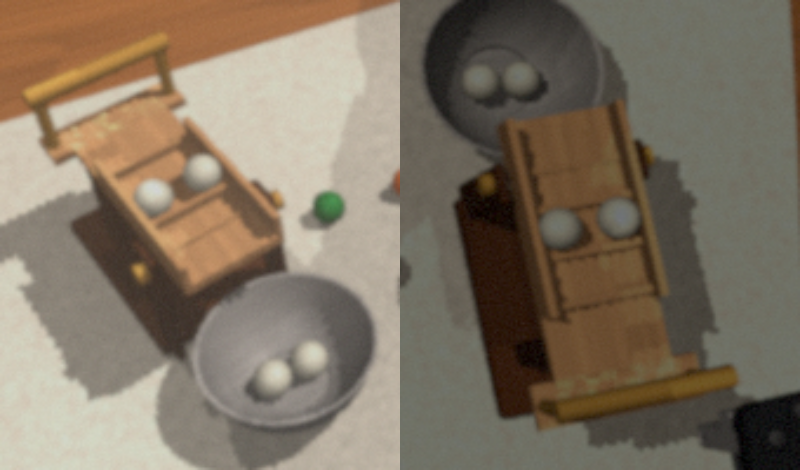

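The final pictures show both front beads in the bowl at left-half (272,378) and (310,358). Both rear beads are in their groove at (155,196) and (203,172). The tray is level, reading 0.040 against 0.042 at the start, and the gripper is clear.

```bash
python3 -c "
from plant import *
print(finish_job())"
```

```text
the job is handed in; nothing more can be done
None
```

The job is handed in, with no verdict returned: the last pictures show both front beads in the bowl, both rear beads in their groove, the tray level on its stand and the gripper clear, although the bar slipped from a too-shallow grip and I lowered it pressed under one fingertip instead.

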